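# Strip a worn castor wheel from a stock dolly

### The job

A stock dolly lies upside down on the counter with one worn black wheel to come off. Pick up the drift punch and with it push that wheel's rusted axle pin from its plain tail end until the tail has gone right through the fork's cheek and the pin comes loose, put the punch back on its green mat and draw the pin out on the other side. Put the pin in the yellow tray and the worn wheel in the open white carton, without disturbing the new wheel, the oil can or the tape.

Things in the scene. Friction and masses are not known exactly. Their poses are not given: they have to be found in the camera images.
- dolly: Upside-down dolly, fixed: brown deck 420 (x) x 300 (y) x 18 mm flat on the counter, wooden batten along its +y edge. Origin: centre of the deck's lower face. Four castors point up, 102 mm high: the worn black wheel is in the fixed castor near the -x, -y corner (x -150, y -105 mm); a like one with grey wheel at x -150, y +105; two swivel castors at x +150.
- fork (a point): Middle of the axle bore of the worn wheel's fork, 63.5 mm above the counter; axes as the dolly's, y along the bore. Cheeks with bosses at y -24..-14 and +14..+24 mm, 26 mm wide (x), up to 13 mm above the axis; below, 34 mm wide down to a plate 42 mm under the axis. Bore 12 mm wide, right through. Pin's tail shows at -y, its head at +y: it goes out only towards +y.
- pin_mid (a point): Middle of the rusty axle pin, 61 mm, 46 g: round shank 10 mm thick x 52, square head 14 x 14 x 9 mm; y axis from tail to head. At first head seated at fork y +24, middle +2.5, tail -28 (4 mm stick out), axis 1 mm below the bore's, head's sides upright. Stuck in the tail-side cheek: 10 to 19 N move it along +y; driven 14 mm it is free, then carried by the other cheek until drawn out.
- pin_head (a point): Centre of the pin's square head (14 x 14 x 9 mm), 26 mm from the pin's middle.
- pin_tail (a point): Centre of the flat end face of the pin's tail, where the punch is set, 30.5 mm from the pin's middle.
- wheel_mid (a point): Centre of the worn black wheel, 75 mm diameter, 24 mm wide, about 160 g; y axis along its axle. It sits between the cheeks with 2 mm play each side; its top stands 22 mm above the cheeks' tops. With the pin out it drops about 4 mm on to the fork's plate, stays upright between the cheeks, 19 mm above them, and lifts straight up, held by its flat faces.
- punch_mid (a point): Middle of the body of the drift punch, where to hold it, 7 mm above the mat while it lies there. Blue steel body 14 x 14 x 100 mm with chamfered edges, then a bright round tip 7 mm diameter x 48 mm; 160 g. Its x axis points towards the tip.
- punch_tip (a point): End of the punch's tip, 98 mm from punch_mid along the punch's x axis.
- mat: Green tool mat, fixed, 120 (x) x 200 (y) x 3 mm; origin at the centre of its underside, on the counter. The punch starts on it along its y axis, tip towards +y.
- tray: Yellow open tray for small parts, fixed, 140 (x) x 110 (y) x 40 mm high, walls and floor 4 mm; origin at the centre of its underside, on the counter.
- carton: White open carton for scrap, fixed, 150 x 150 x 60 mm high, walls and floor 4 mm; origin at the centre of its underside, on the counter.
- new_wheel_mid (a point): Centre of the new grey wheel (75 mm diameter, 24 mm wide), lying flat on the dolly's deck between the castors. Leave alone.
- oil_can_mid (a point): Middle of the red oil can, 52 mm diameter, 140 mm tall, standing on the counter left of the dolly. Leave alone.
- tape_mid (a point): Centre of the roll of brown packing tape, 96 mm diameter, 46 mm high, lying flat. Leave alone.
Things that resemble listed ones, but are neither listed nor needed, are in the scene too. Of the things like the tray, leave any that is turquoise; of the rest the smaller one is meant.

How it is judged:
On the way, in this order (a step that is already met when the one before it is completed fails the run):
1. the punch presses on the tail of the pin while the pin is still in (contact force between punch and pin above 4 N and y of pin_tail in the frame of fork below -0.022 m).
2. the pin has been driven at least 14 mm by the punch, its tail through the cheek (y of pin_tail in the frame of fork above -0.014 m and contact force between punch and pin above 0.3 N).
3. the pin is drawn wholly out of the fork (contact force between the fingers and pin above 1 N and (y of pin_tail in the frame of fork above 0.022 m or distance between pin_mid and fork above 0.07 m)), for 0.1 s.
4. the worn wheel is lifted clear of the fork in the fingers (z of wheel_mid in the frame of fork above 0.045 m and contact force between the fingers and wheel above 1 N), for 0.1 s.
At the end, for the whole second after the job is handed in: The pin lies in the yellow tray (middle inside the walls), the worn wheel in the white carton (centre inside, below rim height), the punch flat on the green mat (middle and tip no more than 5 and 10 mm over its edge), all at rest and released; bystanders moved under 25 mm (x of pin_mid in the frame of tray between -0.066 and 0.066 m and y of pin_mid in the frame of tray between -0.051 and 0.051 m and z of pin_mid in the frame of tray between 0 and 0.035 m and x of wheel_mid in the frame of carton between -0.071 and 0.071 m and y of wheel_mid in the frame of carton between -0.071 and 0.071 m and z of wheel_mid in the frame of carton between 0 and 0.06 m and x of punch_mid in the frame of mat between -0.065 and 0.065 m and y of punch_mid in the frame of mat between -0.105 and 0.105 m and z of punch_mid in the frame of mat between 0 and 0.016 m and x of punch_tip in the frame of mat between -0.07 and 0.07 m and y of punch_tip in the frame of mat between -0.11 and 0.11 m and z of punch_tip in the frame of mat between 0 and 0.016 m and linear speed of each of pin, wheel, punch below 0.02 m/s and angular speed of each of pin, wheel, punch below 0.3 rad/s); the robot touches nothing.
It fails at once if the new wheel is disturbed (moved more than 25 mm) (distance of new_wheel_mid from where it was at the start of the episode above 0.025 m).
It fails at once if the oil can is disturbed (moved more than 25 mm) (distance of oil_can_mid from where it was at the start of the episode above 0.025 m).
It fails at once if the tape roll is disturbed (moved more than 25 mm) (distance of tape_mid from where it was at the start of the episode above 0.025 m).
It also fails if it takes over 72 s, if anything falls off the work surface, if the arm or the gripper's body presses on something with over 40 N, if the wrist force passes 120 N, or if a joint passes its speed limit or range.

### The arm

A 6-joint arm with a two-finger parallel gripper is mounted at the origin on the work surface. World frame = base frame: x ahead of the robot, y to its left, z up, the work surface at z = 0. Lengths are in m, angles in rad, forces in N, time in s.
With the tool pointing down it reaches from about 0.35 to 1 m from the base axis. Payload 7.1 kg.
Tool frame: the origin (TCP) lies at the very end of the fingers, on their centre line; the grasp point (between the pads) lies 19 mm behind it; y points along the fingers, z is the direction in which the jaws open and shut, and the axes are right-handed (so a half turn about y gives the same grasp; the last joint's range is limited). The gripper opens to 85 mm and grips with 20 to 120 N. Pads are 22 mm wide; open, the fingers measure 114 mm over their backs; the gripper's body (76 mm by 85 mm) begins 54 mm behind the grasp point. The pads swing forward as they close: fully open they stand 13 mm farther back than shut.
Start: joints at [-1.193, 0.423, 1.63, -0, 1.089, -0.019], TCP at [0.242, -0.576, 0.231] pointing down, gripper open.
Joint ranges: [-3, 3], [-0.9, 2.11], [0.09, 2.58], [-1.31, 4.45], [0.11, 2.69], [-2.54, 2.54]. Speed limits (rad/s): [2.39, 2.39, 3.01, 3.14, 3.14, 3.14].

### API

Orientations are given as a 3x3 rotation matrix whose columns are the frame's x, y, z axes.
In Python, from bench import arm gives the robot as it stands. The module is installed in compiled form; this text tells all that it offers.
- The arm moves only by the tool servo_tool, never from a script. Its argument "targets" is a list of rows, each an object with "dr": the turn, a rotation vector about the world's x, y, z in degrees, a list of three; "slide": the shift along the world's x, y, z in units of 25 mm (1.0 is 25 mm), a list of three; "fingers": the finger opening in mm, from 0 to 85.4. In form: [{"dr": [ax, ay, az], "slide": [x, y, z], "fingers": fingers}, ...]. A call has 1 to 8 rows; each row is the pose to reach, as a shift and turn from the pose commanded when the call began; what a row does not reach only later rows make up. A row lasts 1/12 s, in which the tool goes at most 41.7 mm and 7.16 degrees, less where a joint would pass 70% of its speed; a pose out of reach is approached as far as the arm can. A call with a gripper value outside its range is refused whole. The fingers move at their own pace and stop on an object; "squeeze" is the grip in N (left out, the last holds). Time passes only in rows, so rows that repeat a pose let the fingers close. It gives the time, the measured TCP pose, the force and the opening at its end, in the units of the state.
- arm.get_state(): the state, without advancing time (a new reading comes with each control period).
- arm.snapshot(name): name is "side" or "top"; returns the picture (420x560x3 uint8, blue, green, red); there is no depth.
- arm.get_calibration(name): a dict with "camera_matrix" (3x3 intrinsics, pixels), "k1" (the pictures are not rectified: a ray, as slopes to the right and down, at radius r is drawn at 1 + k1 r^2 times it, then the intrinsics apply), "rvec" (rotation vector, rad) and "tvec" (3), from world to camera coordinates, as OpenCV has them. Camera axes: x right, y down, z forward; pixel columns grow to the right and rows downward; lengths in m; the calibration is good to about 2 mm. A picture is of the moment at which its call begins. get_calibration takes no time and is no camera call.
- arm.hand_in(): hands the job in, once; it reports no verdict.
The state is a dict: "time_s": time; "qpos": joint angles; "qd": joint speeds; "joint_torque": joint torques, N m; "position": TCP position; "tool_rot": TCP orientation; "ft_force": force on the tool from outside, world axes, zero at the start; "ft_torque": the same for the moment, N m; "gripper_width": finger opening in m.
Only numpy, scipy, OpenCV 4.12 (cv2) and the standard library are available. Lean on these libraries where they do the work, as an engineer would, in place of code of your own. Each camera call takes 0.05 s, during which the arm holds its last target. There are 200 camera calls.

## Working session

There is one attempt and no reset: what is moved stays moved. The work goes in short steps, Python scripts to look and compute and a tool call to move; the robot and the scene stay as the last step left them, time stands still between calls to the robot, and variables do not carry over. Pictures are saved under pics/ and viewed, about 8 in all and at most 12, crops included, and the job is handed in when it is done.

Besides the shell and the picture viewer there is one more tool, called after "Emit:" as name([rows], argument=value, ...), one row to a line, values as JSON. servo_tool: Moves the arm, as the interface text tells. Its arguments: {"type":"object","properties":{"targets":{"type":"array"},"squeeze":{"type":"number"}},"required":["targets"]}

```bash
mkdir -p pics; cat > h.py <<'E'
import numpy as np, cv2
from bench import arm
def cal(n):
    c=arm.get_calibration(n); K=np.array(c["camera_matrix"],float); R=cv2.Rodrigues(np.array(c["rvec"],float))[0]; t=np.array(c["tvec"],float).ravel()
    return K,c["k1"],R,t
def ray(n,u,v):
    K,k,R,t=cal(n); d=np.array([k,0,0,0,0],float)
    p=cv2.undistortPoints(np.array([[[u,v]]],float),K,d,None,None,None).ravel()
    w=R.T@np.array([p[0],p[1],1.]); return -R.T@t, w/np.linalg.norm(w)
def onz(n,u,v,z):
    c,w=ray(n,u,v); return c+w*(z-c[2])/w[2]
def tri(a,b):
    c1,w1=ray("top",*a); c2,w2=ray("side",*b)
    s=np.linalg.lstsq(np.stack([w1,-w2],1),c2-c1,rcond=None)[0]
    p,q=c1+s[0]*w1,c2+s[1]*w2; return (p+q)/2,np.linalg.norm(p-q)
def proj(n,P):
    K,k,R,t=cal(n); return cv2.projectPoints(np.array(P,float).reshape(-1,1,3),cv2.Rodrigues(R)[0],t,K,np.array([k,0,0,0,0.]))[0].reshape(-1,2)
E
python3 - <<'E'
from h import *
for n in("top","side"):
    im=arm.snapshot(n); cv2.imwrite(f"pics/{n}0.png",im); cv2.imwrite(f"pics/{n}0b.png",cv2.resize(im,(800,600),interpolation=cv2.INTER_CUBIC))
    K,k,R,t=cal(n); print(n,K[0,0],k,-R.T@t,R[2])
s=arm.get_state(); print(s["time_s"],s["position"],s["tool_rot"],s["gripper_width"],s["ft_force"])
E
```

```text
top 388.50040511977704 0.020416298370086735 [0.35061055 0.0147933  1.17469081] [ 0.11945063  0.00295205 -0.99283575]
side 478.1494886739 -0.12952308602817195 [0.43948503 1.15092564 1.0052929 ] [ 0.04951207 -0.76977671 -0.6363901 ]
0.1 [ 0.24138502 -0.57596552  0.23062678] [[-9.22291239e-01 -5.28427629e-04  3.86495267e-01]
 [-3.86495628e-01  1.29344744e-03 -9.22290332e-01]
 [-1.25476211e-05 -9.99999024e-01 -1.39717021e-03]] 0.0851722741653251 [-0.54492574 -0.8161889   0.30332007]
```

View pics/top0b.png

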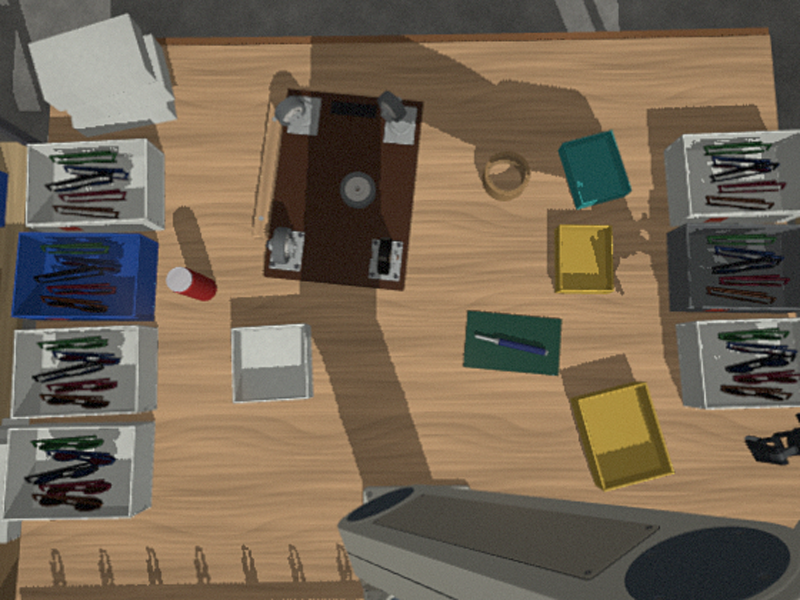

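View pics/side0b.png

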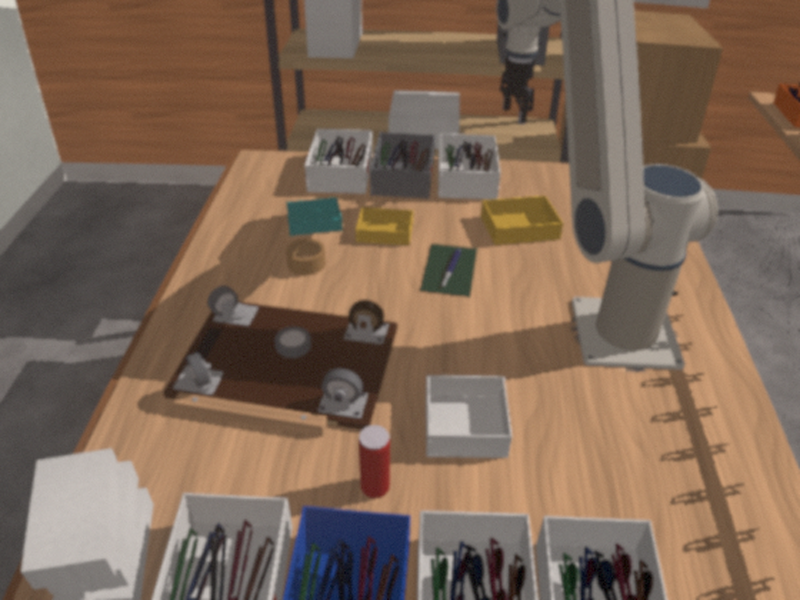

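Both views show the dolly, with its worn wheel at top (385,257) and side (366,318), both in the 800-px view. The punch is at top (510,343) with its tip to the left (+y), and the carton is at (272,362). There are three tray candidates: turquoise (595,168), small yellow (584,258) and large yellow (622,436). The small yellow one fits the description. I'll confirm it in one enlarged composite.

```bash
python3 - <<'E'
from h import *
def crop(n,u,v,w,h,W=400,H=300):
    im=cv2.imread(f"pics/{n}0.png"); s=W/w
    c=cv2.resize(im[v:v+h,u:u+w],(W,H),interpolation=cv2.INTER_CUBIC)
    for i in range(0,w,10): cv2.line(c,(int(i*s),0),(int(i*s),8 if (u+i)%50 else 16),(0,255,255),1)
    for i in range(0,h,10): cv2.line(c,(0,int(i*s)),(8 if (v+i)%50 else 16,int(i*s)),(0,255,255),1)
    return c
a=crop("top",240,150,60,45); b=crop("side",230,200,60,45)
c=crop("top",320,150,120,120,400,400)[:300]; 
c=crop("top",320,150,160,120); d=crop("side",240,130,100,75)
cv2.imwrite("pics/c1.png",np.vstack([np.hstack([a,b]),np.hstack([c,d])]))
# rough: deck corners z=.018, 
f=.7
for nm,pts,z in [("deck",[(288,89),(423,101),(404,290),(264,275)],.018),("tray",[(557,225),(611,226),(613,292),(555,291)],.04),("bigtray",[(571,399),(645,383),(673,471),(605,490)],.04),("mat",[(468,310),(562,318),(558,375),(463,366)],.003),("carton",[(231,328),(312,324),(312,397),(232,403)],.06)]:
    P=np.array([onz("top",u*f,v*f,z) for u,v in pts]); e=np.linalg.norm(P-np.roll(P,-1,0),axis=1)
    print(nm,P[:,:2].round(3).tolist(),"c",P.mean(0).round(3),"e",e.round(3))
E
```

```text
deck [[0.954, 0.268], [0.923, -0.028], [0.507, 0.019], [0.542, 0.314]] c [0.732 0.143 0.018] e [0.297 0.419 0.297 0.415]
tray [[0.636, -0.302], [0.632, -0.414], [0.494, -0.41], [0.498, -0.292]] c [ 0.565 -0.354  0.04 ] e [0.112 0.139 0.118 0.139]
bigtray [[0.278, -0.314], [0.309, -0.463], [0.137, -0.506], [0.102, -0.371]] c [ 0.207 -0.413  0.04 ] e [0.152 0.177 0.14  0.186]
mat [[0.464, -0.116], [0.445, -0.314], [0.326, -0.3], [0.346, -0.103]] c [ 0.395 -0.208  0.003] e [0.199 0.12  0.198 0.118]
carton [[0.428, 0.367], [0.434, 0.205], [0.29, 0.204], [0.28, 0.361]] c [0.358 0.284 0.06 ] e [0.163 0.145 0.158 0.148]
```

View pics/c1.png

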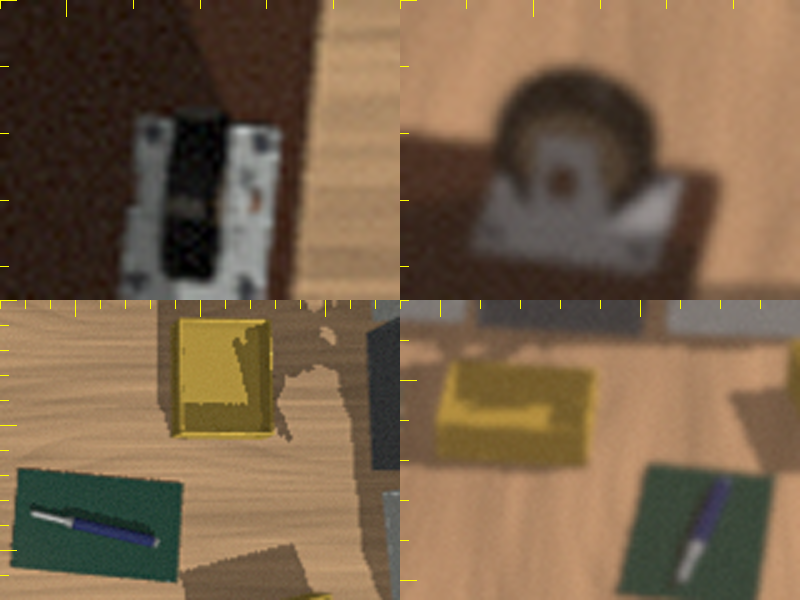

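The small yellow tray measures 140 x 112 mm, so it is the right one. Pin tail is at top px (278.2,180.3) and the head at side px (254.3,227). The punch tip and end are at top (333.2,235.6) and (382.8,247.2), and at side (310.8,200) and (321.5,175.5). Next I'll triangulate.

```bash
python3 - <<'E'
from h import *
for nm,a,b in[("tip",(333.2,235.6),(310.8,200)),("end",(382.8,247.2),(321.5,175.5))]:
    print(nm,tri(a,b), onz("top",*a,.010), onz("side",*b,.010))
print("tail@.0625",onz("top",278.2,180.3,.0625)," head side@.0625",onz("side",254.3,227,.0625))
f=.7
# refine dolly: fit rectangle 420x300 to corners
P=np.array([onz("top",u*f,v*f,.018)[:2] for u,v in[(288,89),(423,101),(404,290),(264,275)]])
M=np.array([(.21,.15),(.21,-.15),(-.21,-.15),(-.21,.15)])
q=P-P.mean(0); th=np.arctan2((M[:,0]*q[:,1]-M[:,1]*q[:,0]).sum(),(M*q).sum()); R=np.array([[np.cos(th),-np.sin(th)],[np.sin(th),np.cos(th)]])
F=P.mean(0)+R@[-.15,-.105]; print("yaw",np.degrees(th),"fork",F)
Rt=R
for y,z,n in[(-.028,.0625,"tail"),(.033,.0625,"head")]:
    w=np.r_[F+R@[0,y],z]; print(n,w,proj("top",w),proj("side",w))
print("wheel top", proj("top",np.r_[F,.101]),proj("side",np.r_[F,.101]))
print("newwheel",onz("top",250,132,.042))
E
```

```text
tip (array([ 0.40792882, -0.13117876,  0.00533411]), np.float64(0.0007556128190310215)) [ 0.40732427 -0.13056777  0.01      ] [ 0.40844993 -0.12524973  0.01      ]
end (array([ 0.3715235 , -0.27799737,  0.00598785]), np.float64(0.0007129539116213234)) [ 0.37109738 -0.27696347  0.01      ] [ 0.3721494  -0.27230397  0.01      ]
tail@.0625 [0.56736556 0.03136947 0.0625    ]  head side@.0625 [0.57608929 0.08661898 0.0625    ]
yaw -6.417094084978385 fork [0.57073395 0.05566327]
tail [0.56760451 0.0278387  0.0625    ] [[279.41280989 180.20345978]] [[259.1014732 214.5666937]]
head [0.57442221 0.08845651 0.0625    ] [[258.56530273 178.16571108]] [[254.78988358 227.4358532 ]]
wheel top [[269.31390954 176.60762723]] [[256.91645724 210.55708317]]
newwheel [0.71992966 0.11484499 0.042     ]
```

Emit:
servo_tool([
  {"dr":[0,0,53.3],"slide":[5.7,14,-4.4],"fingers":60},
  {"dr":[0,0,53.3],"slide":[5.7,14,-4.4],"fingers":60},
  {"dr":[0,0,53.3],"slide":[5.7,14,-4.4],"fingers":60},
  {"dr":[0,0,53.3],"slide":[5.7,14,-4.4],"fingers":60},
  {"dr":[0,0,53.3],"slide":[5.7,14,-4.4],"fingers":60},
  {"dr":[0,0,53.3],"slide":[5.7,14,-4.4],"fingers":60},
  {"dr":[0,0,53.3],"slide":[5.7,14,-4.4],"fingers":60},
  {"dr":[0,0,53.3],"slide":[5.7,14,-4.4],"fingers":60},
], squeeze=100)

```text
time_s: 0.77
position: [0.3624, -0.2782, 0.1377]
tool_rot: [[-0.236, 0.0, 0.972], [-0.972, -0.0, -0.236], [-0.0, -1.0, 0.0]]
ft_force: [0.4, -0.4, 0.3]
gripper_width: 0.06
```

Emit:
servo_tool([
  {"dr":[0,0,0],"slide":[0.7,1.8,-0.8],"fingers":60},
  {"dr":[0,0,0],"slide":[0.7,1.8,-0.8],"fingers":60},
  {"dr":[0,0,0],"slide":[0.7,1.8,-0.8],"fingers":60},
  {"dr":[0,0,0],"slide":[0.7,1.8,-0.8],"fingers":60},
])

```text
time_s: 1.1
position: [0.38, -0.2349, 0.1181]
tool_rot: [[-0.239, -0.0, 0.971], [-0.971, -0.0, -0.239], [0.0, -1.0, -0.0]]
ft_force: [0.6, 0.5, -0.0]
gripper_width: 0.0598
```

```bash
python3 - <<'E'
from h import *
s=arm.get_state(); print(s["position"],s["tool_rot"][:,2],np.degrees(np.arctan2(s["tool_rot"][1,2],s["tool_rot"][0,2])))
E
```

```text
[ 0.37997136 -0.23490723  0.11809617] [ 9.70899015e-01 -2.39488970e-01 -3.68616241e-04] -13.856381877918203
```

Emit:
servo_tool([
  {"dr":[0,0,0],"slide":[0.16,0.36,-1.5],"fingers":60},
  {"dr":[0,0,0],"slide":[0.16,0.36,-2.7],"fingers":60},
  {"dr":[0,0,0],"slide":[0.16,0.36,-3.6],"fingers":60},
  {"dr":[0,0,0],"slide":[0.16,0.36,-4.2],"fingers":60},
  {"dr":[0,0,0],"slide":[0.16,0.36,-4.5],"fingers":60},
  {"dr":[0,0,0],"slide":[0.16,0.36,-4.5],"fingers":60},
  {"dr":[0,0,0],"slide":[0.16,0.36,-4.5],"fingers":60},
])

```text
time_s: 1.68
position: [0.3839, -0.2272, 0.006]
tool_rot: [[-0.243, 0.0, 0.97], [-0.97, -0.0, -0.243], [0.0, -1.0, 0.001]]
ft_force: [0.2, -0.1, 0.1]
gripper_width: 0.0599
```

Emit:
servo_tool([
  {"dr":[0,0,0],"slide":[0,0,0],"fingers":30},
  {"dr":[0,0,0],"slide":[0,0,0],"fingers":10},
  {"dr":[0,0,0],"slide":[0,0,0],"fingers":0},
  {"dr":[0,0,0],"slide":[0,0,0],"fingers":0},
  {"dr":[0,0,0],"slide":[0,0,0],"fingers":0},
  {"dr":[0,0,0],"slide":[0,0,0],"fingers":0},
  {"dr":[0,0,0],"slide":[0,0,0],"fingers":0},
  {"dr":[0,0,0],"slide":[0,0,0],"fingers":0},
])

```text
time_s: 2.35
position: [0.3845, -0.2265, 0.0069]
tool_rot: [[-0.241, 0.002, 0.97], [-0.97, -0.001, -0.241], [0.001, -1.0, 0.002]]
ft_force: [-1.2, -0.5, 12.6]
gripper_width: 0.011
```

Emit:
servo_tool([
  {"dr":[0,0,0],"slide":[0,0,0.4],"fingers":0},
  {"dr":[0,0,0],"slide":[0,0,1.2],"fingers":0},
  {"dr":[0,0,0],"slide":[0,0,2.4],"fingers":0},
  {"dr":[0,0,0],"slide":[0,0,3.6],"fingers":0},
  {"dr":[0,0,0],"slide":[0,0,4.4],"fingers":0},
  {"dr":[0,0,0],"slide":[0,0,4.4],"fingers":0},
])

```text
time_s: 2.85
position: [0.3857, -0.2271, 0.1197]
tool_rot: [[-0.241, 0.006, 0.971], [-0.971, -0.004, -0.241], [0.002, -1.0, 0.007]]
ft_force: [-0.2, 0.0, -0.6]
gripper_width: 0.0112
```

```bash
python3 - <<'E'
from h import *
a=arm.snapshot("top");b=arm.snapshot("side");cv2.imwrite("pics/top1.png",a);cv2.imwrite("pics/side1.png",b)
s=arm.get_state(); p=s["position"]; print(p,s["gripper_width"],s["ft_force"])
def crop(im,u,v,w,h,W,H):
    s=W/w; c=cv2.resize(im[v:v+h,u:u+w],(W,H),interpolation=cv2.INTER_CUBIC)
    for i in range(0,w,10): cv2.line(c,(int(i*s),0),(int(i*s),8 if (u+i)%50 else 16),(0,255,255),1)
    for i in range(0,h,10): cv2.line(c,(0,int(i*s)),(8 if (v+i)%50 else 16,int(i*s)),(0,255,255),1)
    return c
u,v=proj("side",p)[0]; u2,v2=proj("top",p)[0]; print(u,v,u2,v2)
cv2.imwrite("pics/c2.png",np.hstack([crop(b,260,120,100,150,400,600),crop(a,310,200,100,150,400,600)]))
E
```

```text
[ 0.38405377 -0.2260822   0.11658813] 0.01073129026105864 [ 0.09451354  0.35522463 -2.67957824]
320.06857356989383 157.50386669735516 373.60481536442927 241.79998212458534
```

View pics/c2.png

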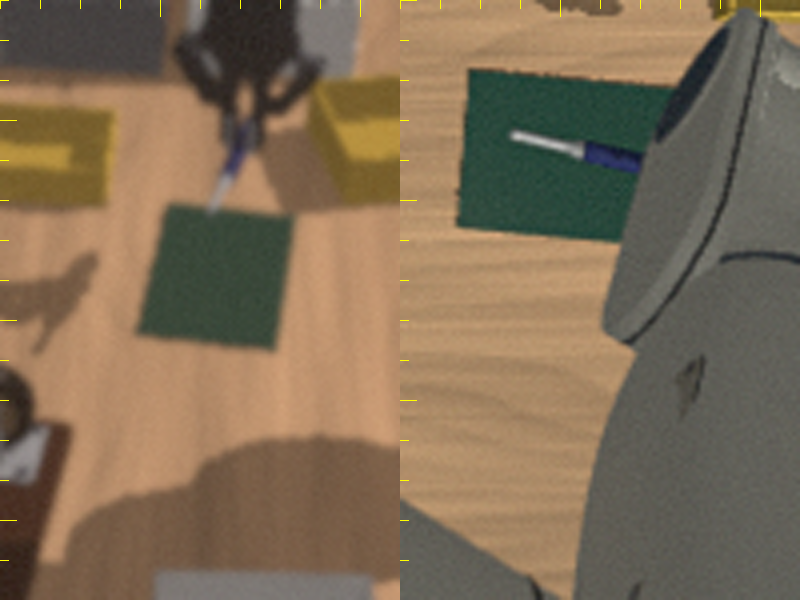

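The punch is in the grip. The tip is at side (312.7,172) and top (338.3,233.3); the shoulder is at top (356,237.5) and side about (317.8,162).

```bash
python3 - <<'E'
from h import *
print(tri((338.3,233.3),(312.7,172)),tri((356,237.5),(317.8,162)))
p=arm.get_state()["position"]
for dz in(0,.003,.006,.009):
  for pit in(0,-5,5,):
    d=np.array([np.cos(np.radians(76)),np.sin(np.radians(76))]); L=.098
    w=np.r_[p[:2]+d*L*np.cos(np.radians(pit)),p[2]+dz+L*np.sin(np.radians(pit))]; print(dz,pit,w.round(4),proj("top",w).round(1),proj("side",w).round(1))
E
```

```text
(array([ 0.40806651, -0.13067042,  0.12113132]), np.float64(0.00020714484178551622)) (array([ 0.39402006, -0.17615511,  0.13095227]), np.float64(0.003205974381228564))
0 0 [ 0.4078 -0.131   0.1166] [[338.2 233.5]] [[312.8 173.1]]
0 -5 [ 0.4077 -0.1314  0.108 ] [[337.9 233.7]] [[312.6 175.2]]
0 5 [ 0.4077 -0.1314  0.1251] [[338.8 233.3]] [[312.9 170.9]]
0.003 0 [ 0.4078 -0.131   0.1196] [[338.3 233.4]] [[312.8 172.3]]
0.003 -5 [ 0.4077 -0.1314  0.111 ] [[338.1 233.6]] [[312.7 174.4]]
0.003 5 [ 0.4077 -0.1314  0.1281] [[338.9 233.3]] [[313.  170.1]]
0.006 0 [ 0.4078 -0.131   0.1226] [[338.5 233.3]] [[312.9 171.6]]
0.006 -5 [ 0.4077 -0.1314  0.114 ] [[338.2 233.5]] [[312.7 173.7]]
0.006 5 [ 0.4077 -0.1314  0.1311] [[339.1 233.2]] [[313.  169.3]]
0.009 0 [ 0.4078 -0.131   0.1256] [[338.7 233.3]] [[312.9 170.8]]
0.009 -5 [ 0.4077 -0.1314  0.117 ] [[338.4 233.5]] [[312.8 172.9]]
0.009 5 [ 0.4077 -0.1314  0.1341] [[339.2 233.1]] [[313.1 168.6]]
```

Emit:
servo_tool([
  {"dr":[0,0,7.5],"slide":[1.2,0.8,-0.4],"fingers":0},
  {"dr":[0,0,7.5],"slide":[2.6,1.8,-0.9],"fingers":0},
  {"dr":[0,0,7.5],"slide":[4,2.8,-1.4],"fingers":0},
  {"dr":[0,0,7.5],"slide":[5.4,3.7,-1.9],"fingers":0},
  {"dr":[0,0,7.5],"slide":[6.4,4.4,-2.2],"fingers":0},
  {"dr":[0,0,7.5],"slide":[6.72,4.68,-2.31],"fingers":0},
  {"dr":[0,0,7.5],"slide":[6.72,4.68,-2.31],"fingers":0},
  {"dr":[0,0,7.5],"slide":[6.72,4.68,-2.31],"fingers":0},
], squeeze=120)

```text
time_s: 3.62
position: [0.5501, -0.1083, 0.0562]
tool_rot: [[-0.111, -0.004, 0.994], [-0.994, 0.001, -0.111], [-0.0, -1.0, -0.004]]
ft_force: [-0.1, -0.3, -1.8]
gripper_width: 0.0101
```

```bash
cat > v.py <<'E'
from h import *
def crop(im,u,v,w,h,W,H):
    s=W/w; c=cv2.resize(im[v:v+h,u:u+w],(W,H),interpolation=cv2.INTER_CUBIC)
    for i in range(0,w,10): cv2.line(c,(int(i*s),0),(int(i*s),8 if (u+i)%50 else 16),(0,255,255),1)
    for i in range(0,h,10): cv2.line(c,(0,int(i*s)),(8 if (v+i)%50 else 16,int(i*s)),(0,255,255),1)
    return c
def st():
    s=arm.get_state(); Z=s["tool_rot"][:,2]; print(s["time_s"],s["position"].round(4) if hasattr(s["position"],"round") else s["position"],"jaw az",np.degrees(np.arctan2(Z[1],Z[0])).round(2),"jaw z",Z[2].round(4),s["gripper_width"],np.round(s["ft_force"],1),np.round(s["qpos"],2)); return s
E
python3 - <<'E'
from v import *
a=arm.snapshot("top");b=arm.snapshot("side");cv2.imwrite("pics/top2.png",a);cv2.imwrite("pics/side2.png",b)
s=st(); p=np.array(s["position"]); d=np.array([.1118,.9937]); tip=np.r_[p[:2]+.098*d,p[2]+.0045]; print(tip,proj("top",tip),proj("side",tip))
cv2.imwrite("pics/c3.png",np.hstack([crop(a,250,150,80,60,400,300),crop(b,230,180,80,60,400,300)]))
E
```

```text
3.7167 [ 0.5498 -0.1094  0.0572] jaw az -6.49 jaw z -0.0028 0.009861030305678888 [-0.3  0.3 -1.5] [-0.22  0.59  1.86 -0.    0.69 -0.1 ]
[ 0.56074872 -0.01198662  0.0616687 ] [[293.13430233 182.40069197]] [[262.54848175 206.78615336]]
```

View pics/c3.png

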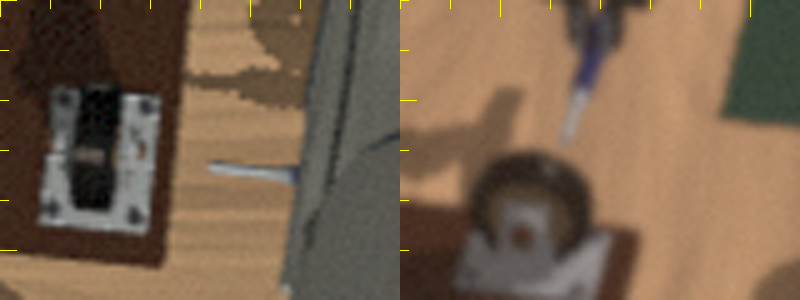

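```bash
python3 - <<'E'
from v import *
a=cv2.imread("pics/top2.png").astype(int)
a0=cv2.imread("pics/top0.png").astype(int)
# tail: orange excess r-b in window
for n,im in(("t2",a),("t0",a0)):
    w=im[172:190,271:284]; ex=np.clip(w[...,2]-w[...,0]-12,0,None); yy,xx=np.mgrid[172:190,271:284]
    m=ex*(xx<281)*(xx>274); m=m*(m>.3*m.max()); print(n,"tail",(m*xx).sum()/m.sum(),(m*yy).sum()/m.sum(),m.max())
print((a[176:192,288:312,0]-a[176:192,288:312,2]))
E
```

```text
t2 tail 278.52941176470586 182.30882352941177 25
t0 tail 278.38461538461536 182.2087912087912 27
[[-68 -68 -67 -70 -69 -67 -69 -69 -70 -67 -66 -70 -69 -69 -65 -71 -70 -71
  -72 -70 -71 -71 -52  -8]
 [-68 -69 -66 -68 -69 -67 -68 -66 -65 -69 -69 -65 -64 -67 -66 -65 -64 -65
  -64 -66 -66 -61 -39  -7]
 [-61 -64 -64 -65 -63 -62 -66 -62 -61 -61 -63 -63 -62 -61 -61 -64 -60 -62
  -62 -59 -63 -57 -37  -7]
 [-66 -63 -65 -65 -63 -62 -61 -66 -63 -62 -64 -63 -62 -62 -62 -61 -60 -60
  -64 -62 -62 -56 -26  -6]
 [-66 -61 -66 -67 -65 -65 -64 -65 -63 -63 -61 -62 -64 -64 -62 -62 -62 -59
  -62 -61 -64 -50 -16  -5]
 [-61 -63 -63 -64 -63 -65 -62 -65 -67 -65 -65 -64 -66 -64 -65 -64 -63 -67
  -63 -62 -64 -52 -19  -5]
 [-61 -63 -61 -48 -26 -18 -22 -36 -46 -47 -55 -64 -64 -64 -67 -65 -68 -70
  -66 -60 -59 -50  -9  -6]
 [-63 -65 -60 -40  -4   6   6   6   5   5   2  -1   0  -8 -15 -19 -25 -25
  -17  -6  -4  -1   1  -7]
 [-66 -63 -66 -57 -29 -14 -13  -9   3   4   7   6   5   6   5   3   3   4
    3   6  12   9  -6  -8]
 [-65 -66 -68 -68 -67 -61 -61 -59 -57 -50 -41 -43 -36 -27 -23 -13  -8   1
    2   3  12  11  -6 -10]
 [-65 -65 -64 -64 -67 -66 -65 -69 -67 -67 -66 -65 -65 -63 -60 -58 -59 -50
  -31  -9   7   4  -6  -8]
 [-56 -57 -59 -57 -58 -58 -55 -59 -62 -62 -64 -63 -64 -64 -63 -64 -65 -61
  -60 -56 -44 -17  -5 -10]
 [-58 -56 -57 -58 -57 -57 -58 -56 -61 -56 -59 -57 -55 -56 -56 -57 -56 -57
  -58 -62 -47 -11  -8  -8]
 [-63 -58 -58 -62 -55 -58 -60 -58 -57 -57 -58 -58 -57 -58 -58 -58 -59 -58
  -61 -59 -44  -5  -8  -8]
 [-57 -59 -60 -61 -61 -61 -57 -61 -58 -61 -56 -56 -58 -57 -57 -58 -59 -58
  -61 -54 -36  -4  -9  -6]
 [-61 -62 -61 -58 -60 -60 -60 -58 -62 -61 -60 -59 -62 -62 -58 -63 -59 -63
  -61 -57 -36  -9  -7  -8]]
```

```bash
python3 - <<'E'
from v import *
a=cv2.imread("pics/top2.png").astype(int); a0=cv2.imread("pics/top0.png").astype(int)
print((a[174:188,272:285,2]-a[174:188,272:285,0])); print((a0[174:188,272:285,2]-a0[174:188,272:285,0]))
F=np.array([.5707,.0557]); d=np.array([.1118,.9937])
for y in(-.028,-.05,-.068,-.1): print(y,proj("top",np.r_[F+d*y,.0625]))
print(tri((291.2,183.05),(263,207.6)))
E
```

```text
[[ 2  2 -1  0  1 -2 -1  1  0  9 31 34 34]
 [ 9  9  6 -5 -1 -2  2  0  0  8 28 39 33]
 [-2 11  6 -1 -1  2  1 -1  1 11 34 30 34]
 [ 4 10  5  0 -2  0 -2 -2  5 17 31 33 31]
 [10 13  6  1 -3  5 10  1  1 18 34 34 31]
 [12  9  1 -2 -1  6 22  9  0 23 36 36 32]
 [21 18  3  0  0 13 37 10  4 23 32 33 35]
 [21 17  4  1  3 17 27  8  3 19 37 32 40]
 [19 14 -1  1  1  3  0 -1  2 27 36 32 39]
 [18 10  1  0 -1  0 -2 -1  2 23 35 31 40]
 [ 6  3 -2  1  0  1  1  2  9 27 32 32 41]
 [ 0  2  1 -2  3 -1 -1  3  9 30 36 32 45]
 [ 1  2 -1  0  0 -1 -1  3  7 28 30 31 47]
 [ 2  1 -1  0  1 -1  1  5 15 29 32 39 49]]
[[ 1 -3  3 -1 -2  0 -1 -1 -1 10 29 37 34]
 [ 5  7  3 -3  0  0  1  0  0  7 34 35 37]
 [ 5  9  7  2 -1  0  0 -1  2  9 33 33 36]
 [ 1 13  2 -1 -4 -1  1 -2  4 18 31 36 31]
 [11 14  4  0 -2  5 10  4  0 21 37 35 35]
 [15 10  2  0  0  9 26  6  4 23 37 34 36]
 [19 16  5 -1  0 15 39 12  4 24 38 37 34]
 [18 16  4  3  6 21 31  8  1 22 37 37 37]
 [18  9  2  0  2  1  0 -2 -1 26 43 33 37]
 [17  7  3  0  3  0  0 -2  1 25 37 39 40]
 [ 4 -1 -1  1  0  0  1  0 11 32 39 36 42]
 [-1  2  0  0  0 -1 -1  3  9 30 35 38 48]
 [ 0  2  1  2  0 -1  0  1 10 31 37 33 51]
 [ 2  1 -1  1  0  1 -2  3 18 38 36 33 45]]
-0.028 [[279.39998322 180.21544171]]
-0.05 [[286.92664518 180.95061383]]
-0.068 [[293.08842899 181.5521484 ]]
-0.1 [[304.05136441 182.62167113]]
(array([ 0.55870934, -0.0063103 ,  0.06307699]), np.float64(0.00013127282112222047))
```

Emit:
servo_tool([
  {"dr":[0,0,0],"slide":[0.2,0,0.04],"fingers":0},
  {"dr":[0,0,0],"slide":[0.25,0.5,0.04],"fingers":0},
  {"dr":[0,0,0],"slide":[0.3,0.99,0.04],"fingers":0},
  {"dr":[0,0,0],"slide":[0.3,0.99,0.04],"fingers":0},
  {"dr":[0,0,0],"slide":[0.3,0.99,0.04],"fingers":0},
  {"dr":[0,0,0],"slide":[0.3,0.99,0.04],"fingers":0},
])

```text
time_s: 4.22
position: [0.5591, -0.084, 0.0591]
tool_rot: [[-0.112, 0.0, 0.994], [-0.994, -0.0, -0.112], [0.0, -1.0, 0.0]]
ft_force: [-0.6, -0.1, -1.1]
gripper_width: 0.0101
```

```bash
python3 - <<'E'
from v import *
a=arm.snapshot("top");b=arm.snapshot("side");cv2.imwrite("pics/top3.png",a);cv2.imwrite("pics/side3.png",b)
st(); a=a.astype(int)
print((a[174:188,272:302,2]-a[174:188,272:302,0]))
cv2.imwrite("pics/c4.png",np.hstack([crop(a.astype(np.uint8),260,165,40,30,400,300),crop(b,230,195,60,45,400,300)]))
E
```

```text
4.3167 [ 0.5592 -0.0843  0.059 ] jaw az -6.46 jaw z 0.0001 0.009910576011351311 [-0.  -0.1 -2.5] [-0.17  0.59  1.85 -0.    0.7  -0.06]
[[ 0  5 -1  1  0 -1  2  2  2  8 32 32 38 37 57 68 69 71 68 68 68 66 72 71
  68 67 69 56 20  4]
 [ 5  8  4 -1 -1  0  1  0  3 10 28 33 32 43 61 68 68 67 70 69 68 66 68 69
  70 72 72 56 16  6]
 [ 0 10  2 -2  1 -1  0  2  4 12 34 36 36 50 69 69 67 70 68 69 68 68 66 69
  68 71 72 51 12  6]
 [10 13  4  0 -1 -1 -2 -2  5 14 33 36 36 47 64 75 69 70 66 69 68 69 69 67
  67 71 66 40 11  8]
 [ 9 12  7 -3  3  3  9  3  2 21 35 34 29 52 67 68 67 69 67 66 70 66 69 63
  61 67 59 40  6  6]
 [14  8 -1 -3 -1  8 28  7  4 23 33  7  0  6 17 21 31 38 45 50 57 66 64 64
  65 64 56 24  4  5]
 [19 17  2 -1 -1 14 38 13  4 22 26  0 -7 -5 -4 -4 -7 -7 -5 -6  0  2  8 18
  17 14  5  4  7  8]
 [21 20  2  2  4 16 26 10  4 22 34 17 13 14 15 13  6 -4 -5 -5 -6 -5 -5 -5
  -4 -3 -5  6  5  8]
 [18 12  1 -2  0  0  2 -3  1 24 33 33 37 51 61 59 60 53 49 40 40 36 26 20
   7 -3 -3  4  8 10]
 [18 12  0 -3 -2 -2 -1 -3  1 23 36 35 41 58 65 66 67 65 67 63 66 65 65 64
  62 56 36  8  4  7]
 [ 5  2 -1  1  0  2  2  3 10 28 35 37 40 59 66 65 64 64 64 67 65 66 65 69
  69 63 39  5  8 11]
 [ 4  0  1 -1  0  3 -2  3 11 30 32 35 41 58 68 67 68 63 69 66 65 66 65 68
  67 63 36  7 11  9]
 [ 1 -1 -1  2  1 -1  0  2  9 26 32 35 47 64 65 63 66 65 68 66 63 65 62 64
  66 57 25  7  8  9]
 [ 0  1 -1  0  2  1 -1  2 17 33 35 31 45 61 53 58 58 59 55 57 58 59 57 57
  61 51 18  4  7 10]]
```

View pics/c4.png

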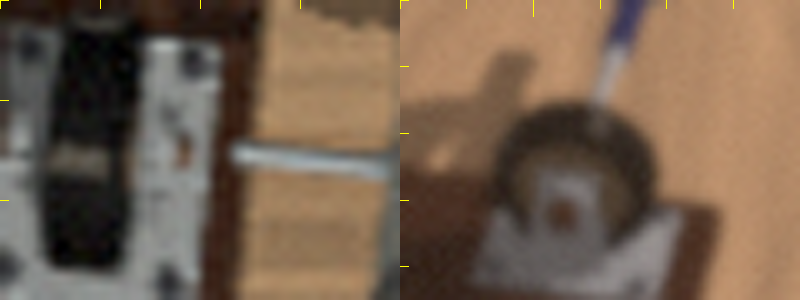

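Emit:
servo_tool([
  {"dr":[0,0,0],"slide":[-0.04,0.1,0],"fingers":0},
  {"dr":[0,0,0],"slide":[-0.02,0.25,0],"fingers":0},
  {"dr":[0,0,0],"slide":[-0.005,0.4,0],"fingers":0},
  {"dr":[0,0,0],"slide":[0,0.44,0],"fingers":0},
  {"dr":[0,0,0],"slide":[0,0.44,0],"fingers":0},
])

```text
time_s: 4.73
position: [0.5593, -0.0728, 0.0589]
tool_rot: [[-0.112, -0.0, 0.994], [-0.994, 0.0, -0.112], [-0.0, -1.0, -0.0]]
ft_force: [-0.4, -0.2, -0.8]
gripper_width: 0.0098
```

Emit:
servo_tool([
  {"dr":[0,0,0],"slide":[0.009,0.08,0],"fingers":0},
  {"dr":[0,0,0],"slide":[0.018,0.16,0],"fingers":0},
  {"dr":[0,0,0],"slide":[0.022,0.2,0],"fingers":0},
  {"dr":[0,0,0],"slide":[0.022,0.2,0],"fingers":0},
])

```text
time_s: 5.07
position: [0.5598, -0.0699, 0.059]
tool_rot: [[-0.112, 0.0, 0.994], [-0.994, -0.002, -0.112], [0.002, -1.0, 0.0]]
ft_force: [-1.4, -11.3, -1.7]
gripper_width: 0.0098
```

Emit:
servo_tool([
  {"dr":[0,0,0],"slide":[0.009,0.08,0],"fingers":0},
  {"dr":[0,0,0],"slide":[0.018,0.16,0],"fingers":0},
  {"dr":[0,0,0],"slide":[0.022,0.2,0],"fingers":0},
  {"dr":[0,0,0],"slide":[0.022,0.2,0],"fingers":0},
])

```text
time_s: 5.4
position: [0.5603, -0.0652, 0.059]
tool_rot: [[-0.112, -0.0, 0.994], [-0.994, -0.003, -0.112], [0.003, -1.0, 0.0]]
ft_force: [-1.3, -12.1, -1.6]
gripper_width: 0.0097
```

Emit:
servo_tool([
  {"dr":[0,0,0],"slide":[0.009,0.08,0],"fingers":0},
  {"dr":[0,0,0],"slide":[0.018,0.16,0],"fingers":0},
  {"dr":[0,0,0],"slide":[0.027,0.24,0],"fingers":0},
  {"dr":[0,0,0],"slide":[0.027,0.24,0],"fingers":0},
])

```text
time_s: 5.73
position: [0.561, -0.0579, 0.0589]
tool_rot: [[-0.113, 0.0, 0.994], [-0.994, -0.001, -0.113], [0.001, -1.0, 0.0]]
ft_force: [-1.3, -2.1, -1.5]
gripper_width: 0.01
```

Emit:
servo_tool([
  {"dr":[0,0,0],"slide":[0.006,0.06,0],"fingers":0},
  {"dr":[0,0,0],"slide":[0.012,0.12,0],"fingers":0},
  {"dr":[0,0,0],"slide":[0.018,0.18,0],"fingers":0},
])

```text
time_s: 5.98
position: [0.5615, -0.0525, 0.0589]
tool_rot: [[-0.113, -0.0, 0.994], [-0.994, 0.0, -0.113], [-0.0, -1.0, -0.0]]
ft_force: [0.2, -1.6, -1.4]
gripper_width: 0.0098
```

```bash
python3 - <<'E'
from v import *
a=arm.snapshot("top");b=arm.snapshot("side");cv2.imwrite("pics/top4.png",a);cv2.imwrite("pics/side4.png",b)
st()
cv2.imwrite("pics/c5.png",np.hstack([crop(a,240,160,60,45,400,300),crop(b,230,195,60,45,400,300)]))
E
```

```text
6.0833 [ 0.5615 -0.0523  0.0589] jaw az -6.45 jaw z -0.0001 0.009655148529967702 [ 0.3  1.  -2.1] [-0.11  0.59  1.86  0.    0.7  -0.  ]
```

View pics/c5.png

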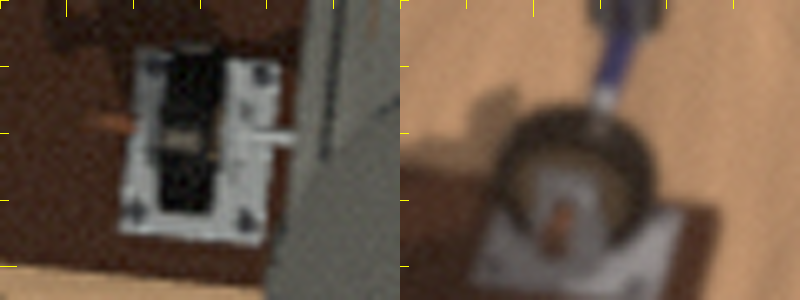

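Top: the pin head now shows at (254–259,178), outside the +y cheek, with the punch tip inside the bore. I'll push a little more for margin on step 2.

Emit:
servo_tool([
  {"dr":[0,0,0],"slide":[0.006,0.05,0],"fingers":0},
  {"dr":[0,0,0],"slide":[0.011,0.1,0],"fingers":0},
  {"dr":[0,0,0],"slide":[0.016,0.14,0],"fingers":0},
])

```text
time_s: 6.33
position: [0.5619, -0.0491, 0.0589]
tool_rot: [[-0.112, -0.0, 0.994], [-0.994, -0.0, -0.112], [0.0, -1.0, -0.0]]
ft_force: [-0.9, -2.3, -1.0]
gripper_width: 0.0099
```

Emit:
servo_tool([
  {"dr":[0,0,0],"slide":[-0.09,-0.8,0],"fingers":0},
  {"dr":[0,0,0],"slide":[-0.225,-2,0],"fingers":0},
  {"dr":[0,0,0],"slide":[-0.36,-3.2,0.2],"fingers":0},
  {"dr":[0,0,-7.5],"slide":[-1.6,-4.4,0.4],"fingers":0},
  {"dr":[0,0,-7.5],"slide":[-3,-5.4,0.4],"fingers":0},
  {"dr":[0,0,-7.5],"slide":[-4.4,-6.2,0],"fingers":0},
  {"dr":[0,0,-7.5],"slide":[-5.8,-6.8,-0.4],"fingers":0},
  {"dr":[0,0,-7.5],"slide":[-7,-7,-0.8],"fingers":0},
])

```text
time_s: 7.0
position: [0.3853, -0.2257, 0.039]
tool_rot: [[-0.243, 0.001, 0.97], [-0.97, -0.001, -0.243], [0.0, -1.0, 0.001]]
ft_force: [-0.1, -0.5, -2.1]
gripper_width: 0.0098
```

```bash
python3 - <<'E'
from v import *
a=arm.snapshot("top");b=arm.snapshot("side");cv2.imwrite("pics/top5.png",a);cv2.imwrite("pics/side5.png",b)
st()
E
```

```text
7.1 [ 0.3807 -0.223   0.0375] jaw az -14.17 jaw z -0.0075 0.009965012641612135 [-0.1  0.7 -1.5] [-0.56  0.52  2.12  0.    0.51 -0.31]
```

Emit:
servo_tool([
  {"dr":[0,0,0],"slide":[0.1,-0.1,-0.6],"fingers":0},
  {"dr":[0,0,0],"slide":[0.1,-0.1,-1.0],"fingers":0},
  {"dr":[0,0,0],"slide":[0.1,-0.1,-1.2],"fingers":0},
  {"dr":[0,0,0],"slide":[0.1,-0.1,-1.24],"fingers":0},
  {"dr":[0,0,0],"slide":[0.1,-0.1,-1.24],"fingers":0},
])

```text
time_s: 7.52
position: [0.3895, -0.2263, 0.0076]
tool_rot: [[-0.241, -0.001, 0.971], [-0.971, 0.001, -0.241], [-0.0, -1.0, -0.001]]
ft_force: [-0.6, -0.0, -2.2]
gripper_width: 0.0103
```

Emit:
servo_tool([
  {"dr":[0,0,0],"slide":[0,0,-0.05],"fingers":0},
  {"dr":[0,0,0],"slide":[0,0,-0.05],"fingers":0},
  {"dr":[0,0,0],"slide":[0,0,-0.05],"fingers":14},
  {"dr":[0,0,0],"slide":[0,0,-0.05],"fingers":20},
  {"dr":[0,0,0],"slide":[0,0,-0.05],"fingers":40},
  {"dr":[0,0,0],"slide":[0,0,-0.05],"fingers":40},
  {"dr":[0,0,0],"slide":[0,0,0.3],"fingers":50},
  {"dr":[0,0,0],"slide":[0,0,1.5],"fingers":50},
])

```text
time_s: 8.18
position: [0.3873, -0.2255, 0.0436]
tool_rot: [[-0.241, -0.005, 0.97], [-0.97, 0.003, -0.241], [-0.002, -1.0, -0.006]]
ft_force: [0.1, -0.1, 0.4]
gripper_width: 0.0499
```

Emit:
servo_tool([
  {"dr":[0,0,0],"slide":[0,0,1.5],"fingers":50},
  {"dr":[0,0,0],"slide":[0.3,0.6,3],"fingers":50},
  {"dr":[0,0,7.5],"slide":[1.2,1.8,4.3],"fingers":50},
  {"dr":[0,0,7.5],"slide":[2,3.2,4.8],"fingers":50},
  {"dr":[0,0,7.5],"slide":[2.7,4.6,4.8],"fingers":50},
  {"dr":[0,0,7.5],"slide":[3.4,6,4.8],"fingers":50},
  {"dr":[0,0,7.5],"slide":[4.1,7.4,4.8],"fingers":50},
  {"dr":[0,0,7.5],"slide":[4.8,8.8,4.8],"fingers":50},
])

```text
time_s: 8.85
position: [0.51, -0.0046, 0.1666]
tool_rot: [[-0.112, 0.001, 0.994], [-0.994, -0.0, -0.112], [-0.0, -1.0, 0.001]]
ft_force: [1.7, -1.0, 0.1]
gripper_width: 0.05
```

```bash
python3 - <<'E'
from v import *
a=arm.snapshot("top");b=arm.snapshot("side");cv2.imwrite("pics/top6.png",a);cv2.imwrite("pics/side6.png",b)
st()
cv2.imwrite("pics/c6.png",np.hstack([crop(a,310,195,100,75,400,300),crop(b,230,195,60,45,400,300)]))
F=np.array([.5707,.0557]); d=np.array([.1118,.9937])
for t in(.04,.0445,.0535): print(t,proj("side",np.r_[F+d*t,.0625]),proj("top",np.r_[F+d*t,.0625]))
E
```

```text
8.95 [ 0.5119 -0.0025  0.1666] jaw az -6.18 jaw z 0.0031 0.050046683727230507 [-0.3 -1.  -0.4] [-0.03  0.35  1.93  0.    0.86  0.08]
0.04 [[254.28718476 228.97420771]] [[256.16275421 177.94299948]]
0.0445 [[253.95583195 229.96368146]] [[254.62626622 177.79259621]]
0.0535 [[253.28845167 231.95678207]] [[251.55370893 177.49177667]]
```

View pics/c6.png

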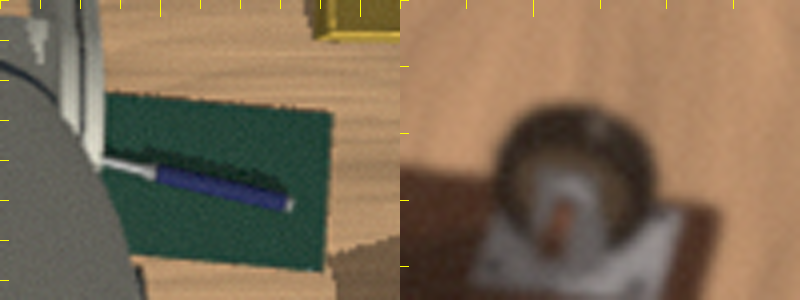

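Emit:
servo_tool([
  {"dr":[0,0,0],"slide":[0.7,1.2,0],"fingers":50},
  {"dr":[0,0,0],"slide":[1.5,2.5,0],"fingers":50},
  {"dr":[0,0,0],"slide":[2.2,3.6,0],"fingers":50},
  {"dr":[0,0,0],"slide":[2.63,4.2,0],"fingers":50},
  {"dr":[0,0,0],"slide":[2.63,4.2,-0.3],"fingers":50},
  {"dr":[0,0,0],"slide":[2.63,4.2,-1.2],"fingers":50},
  {"dr":[0,0,0],"slide":[2.63,4.2,-1.6],"fingers":50},
  {"dr":[0,0,0],"slide":[2.63,4.2,-1.6],"fingers":50},
])

```text
time_s: 9.62
position: [0.5724, 0.097, 0.123]
tool_rot: [[-0.113, -0.006, 0.994], [-0.994, -0.001, -0.113], [0.002, -1.0, -0.006]]
ft_force: [-0.1, -0.2, 0.2]
gripper_width: 0.05
```

Emit:
servo_tool([
  {"dr":[0,0,0],"slide":[0.13,0.17,-0.8],"fingers":50},
  {"dr":[0,0,0],"slide":[0.13,0.17,-1.8],"fingers":50},
  {"dr":[0,0,0],"slide":[0.13,0.17,-2.6],"fingers":50},
  {"dr":[0,0,0],"slide":[0.13,0.17,-3],"fingers":50},
  {"dr":[0,0,0],"slide":[0.13,0.17,-3.12],"fingers":50},
  {"dr":[0,0,0],"slide":[0.13,0.17,-3.12],"fingers":50},
])

```text
time_s: 10.12
position: [0.578, 0.1019, 0.0473]
tool_rot: [[-0.113, -0.001, 0.994], [-0.994, -0.0, -0.113], [0.0, -1.0, -0.001]]
ft_force: [0.3, 0.1, 1.0]
gripper_width: 0.0496
```

Position is good; close on the head.

Emit:
servo_tool([
  {"dr":[0,0,0],"slide":[0,0,0],"fingers":30},
  {"dr":[0,0,0],"slide":[0,0,0],"fingers":20},
  {"dr":[0,0,0],"slide":[0,0,0],"fingers":10},
  {"dr":[0,0,0],"slide":[0,0,0],"fingers":5},
  {"dr":[0,0,0],"slide":[0,0,0],"fingers":5},
  {"dr":[0,0,0],"slide":[0,0,0],"fingers":5},
  {"dr":[0,0,0],"slide":[0,0,0],"fingers":5},
], squeeze=50)

```text
time_s: 10.7
position: [0.579, 0.1027, 0.048]
tool_rot: [[-0.112, 0.002, 0.994], [-0.994, 0.0, -0.112], [-0.0, -1.0, 0.001]]
ft_force: [0.5, -0.2, 3.3]
gripper_width: 0.0126
```

Emit:
servo_tool([
  {"dr":[0,0,0],"slide":[0.02,0.2,0],"fingers":5},
  {"dr":[0,0,0],"slide":[0.067,0.6,0],"fingers":5},
  {"dr":[0,0,0],"slide":[0.112,1,0],"fingers":5},
  {"dr":[0,0,0],"slide":[0.157,1.4,0],"fingers":5},
  {"dr":[0,0,0],"slide":[0.2,1.8,0],"fingers":5},
  {"dr":[0,0,0],"slide":[0.2,1.8,0],"fingers":5},
  {"dr":[0,0,0],"slide":[0.2,1.8,0],"fingers":5},
])

```text
time_s: 11.28
position: [0.5829, 0.1484, 0.047]
tool_rot: [[-0.111, -0.001, 0.994], [-0.994, -0.0, -0.111], [0.0, -1.0, -0.001]]
ft_force: [0.4, -0.5, -0.6]
gripper_width: 0.0123
```

```bash
python3 - <<'E'
from v import *
b=arm.snapshot("side");cv2.imwrite("pics/side7.png",b); st()
cv2.imwrite("pics/c7.png",crop(b,210,165,120,90,800,600))
E
```

```text
11.3333 [0.5828 0.1479 0.047 ] jaw az -6.42 jaw z -0.0009 0.012350255034659629 [ 0.1 -0.6  0.8] [0.23 0.64 1.77 0.   0.73 0.34]
```

View pics/c7.png

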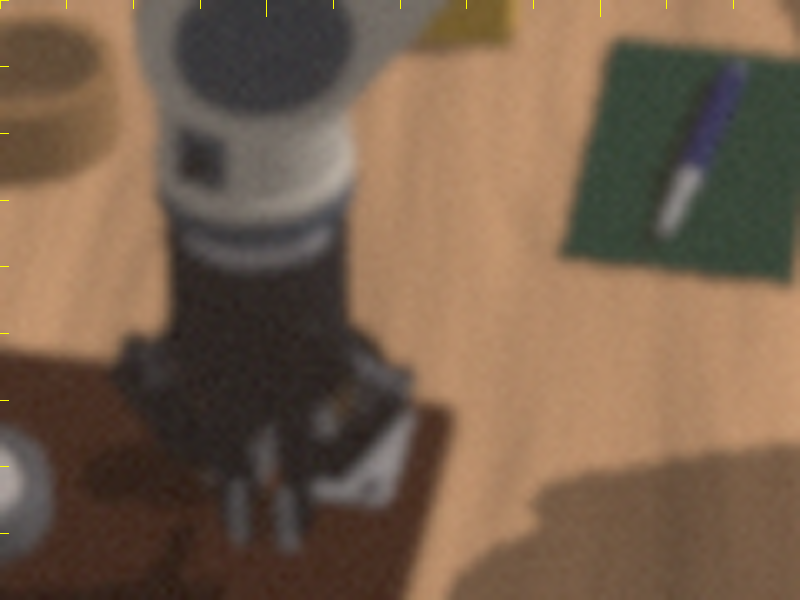

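Emit:
servo_tool([
  {"dr":[0,0,0],"slide":[0,0,1],"fingers":5},
  {"dr":[0,0,0],"slide":[0,0,2.5],"fingers":5},
  {"dr":[0,0,0],"slide":[0,0,4],"fingers":5},
  {"dr":[0,0,0],"slide":[0,-0.6,5.2],"fingers":5},
  {"dr":[0,0,0],"slide":[0,-2,5.4],"fingers":5},
  {"dr":[0,0,0],"slide":[-0.1,-3.5,5.4],"fingers":5},
  {"dr":[0,0,0],"slide":[-0.2,-5,5.4],"fingers":5},
  {"dr":[0,0,0],"slide":[-0.3,-6.5,5.4],"fingers":5},
])

```text
time_s: 12.0
position: [0.5752, -0.0167, 0.1827]
tool_rot: [[-0.112, 0.0, 0.994], [-0.994, -0.0, -0.112], [0.0, -1.0, 0.0]]
ft_force: [-0.6, -0.1, -0.2]
gripper_width: 0.0126
```

Emit:
servo_tool([
  {"dr":[0,0,0],"slide":[-0.1,-1.5,0],"fingers":5},
  {"dr":[0,0,0],"slide":[-0.1,-3,0],"fingers":5},
  {"dr":[0,0,0],"slide":[-0.2,-4.5,0],"fingers":5},
  {"dr":[0,0,0],"slide":[-0.2,-6,0],"fingers":5},
  {"dr":[0,0,0],"slide":[-0.3,-7.5,0],"fingers":5},
  {"dr":[0,0,0],"slide":[-0.3,-9,0],"fingers":5},
  {"dr":[0,0,0],"slide":[-0.4,-10.3,0],"fingers":5},
  {"dr":[0,0,0],"slide":[-0.4,-10.9,0],"fingers":5},
])

```text
time_s: 12.67
position: [0.5647, -0.2916, 0.1822]
tool_rot: [[-0.116, -0.0, 0.993], [-0.993, -0.001, -0.116], [0.001, -1.0, -0.0]]
ft_force: [-0.6, -0.3, -0.0]
gripper_width: 0.0124
```

Emit:
servo_tool([
  {"dr":[0,0,0],"slide":[0,-1,0],"fingers":5},
  {"dr":[0,0,0],"slide":[0,-1.8,0],"fingers":5},
  {"dr":[0,0,0],"slide":[0,-1.95,0],"fingers":5},
  {"dr":[0,0,0],"slide":[0,-1.95,0],"fingers":5},
])

```text
time_s: 13.0
position: [0.5653, -0.337, 0.182]
tool_rot: [[-0.115, -0.001, 0.993], [-0.993, 0.001, -0.115], [-0.0, -1.0, -0.001]]
ft_force: [-0.0, 0.9, -1.5]
gripper_width: 0.0127
```

```bash
python3 - <<'E'
from v import *
a=arm.snapshot("top");b=arm.snapshot("side"); st()
cv2.imwrite("pics/side8.png",b); cv2.imwrite("pics/top8.png",a)
cv2.imwrite("pics/c8.png",np.hstack([crop(b,220,90,80,120,400,600),crop(a,240,135,80,120,400,600)]))
E
```

```text
13.1 [ 0.5655 -0.3352  0.182 ] jaw az -6.47 jaw z -0.001 0.012802055792642706 [ 0.4  0.4 -0.2] [-0.55  0.53  1.59  0.    1.03 -0.44]
```

View pics/c8.png

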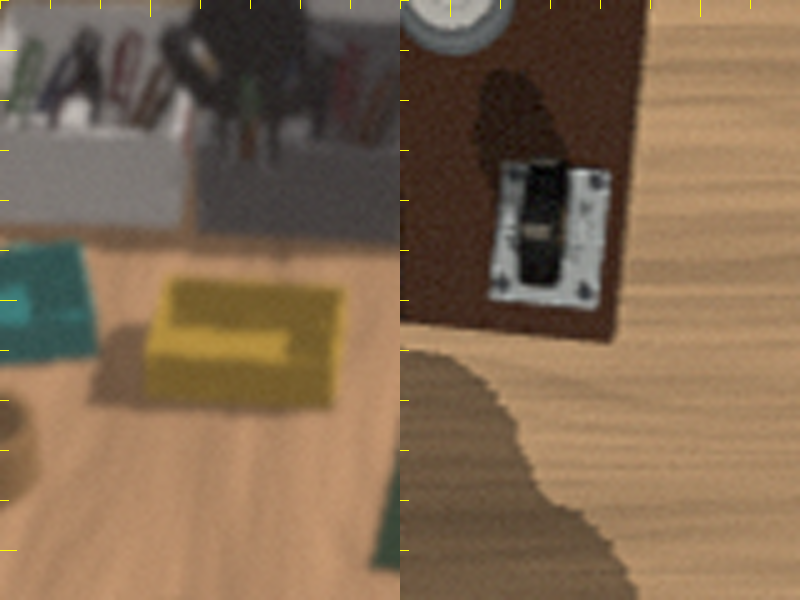

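Emit:
servo_tool([
  {"dr":[0,0,0],"slide":[0,0,-1.5],"fingers":5},
  {"dr":[0,0,0],"slide":[0,0,-3],"fingers":5},
  {"dr":[0,0,0],"slide":[0,0,-4.5],"fingers":5},
  {"dr":[0,0,0],"slide":[0,0,-5.6],"fingers":5},
  {"dr":[0,0,0],"slide":[0,0,-6.3],"fingers":5},
  {"dr":[0,0,0],"slide":[0,0,-6.6],"fingers":5},
  {"dr":[0,0,0],"slide":[0,0,-6.6],"fingers":5},
])

```text
time_s: 13.68
position: [0.5648, -0.3342, 0.0155]
tool_rot: [[-0.111, -0.003, 0.994], [-0.994, 0.002, -0.111], [-0.002, -1.0, -0.004]]
ft_force: [0.3, 0.5, -1.1]
gripper_width: 0.0126
```

Emit:
servo_tool([
  {"dr":[0,0,0],"slide":[0,0,0],"fingers":20},
  {"dr":[0,0,0],"slide":[0,0,0],"fingers":40},
  {"dr":[0,0,0],"slide":[0,0,0],"fingers":40},
  {"dr":[0,0,0],"slide":[0,0,0],"fingers":40},
  {"dr":[0,0,0],"slide":[0,0,0.5],"fingers":40},
  {"dr":[0,0,0],"slide":[0,0,2],"fingers":40},
  {"dr":[0,0,0],"slide":[0,0,3.6],"fingers":40},
  {"dr":[0,0,0],"slide":[0,0,5.2],"fingers":40},
])

```text
time_s: 14.35
position: [0.5654, -0.3361, 0.1497]
tool_rot: [[-0.113, -0.0, 0.994], [-0.994, 0.0, -0.113], [-0.0, -1.0, -0.0]]
ft_force: [1.0, -0.3, 0.1]
gripper_width: 0.0401
```

Emit:
servo_tool([
  {"dr":[0,0,7],"slide":[0,1,0.2],"fingers":60},
  {"dr":[0,0,14],"slide":[0,2,0.2],"fingers":60},
  {"dr":[0,0,21],"slide":[0,3.2,0.2],"fingers":60},
  {"dr":[0,0,28],"slide":[0,4.4,0.2],"fingers":60},
  {"dr":[0,0,35],"slide":[0,5.6,0.2],"fingers":60},
  {"dr":[0,0,42],"slide":[0,6.8,0.2],"fingers":60},
  {"dr":[0,0,49],"slide":[0,8,0.2],"fingers":60},
  {"dr":[0,0,56],"slide":[0,9.2,0.2],"fingers":60},
])

```text
time_s: 15.02
position: [0.566, -0.105, 0.154]
tool_rot: [[0.764, 0.002, 0.645], [-0.645, -0.0, 0.764], [0.002, -1.0, 0.001]]
ft_force: [-0.0, 0.7, -0.8]
gripper_width: 0.0599
```

Emit:
servo_tool([
  {"dr":[0,0,7],"slide":[0,1.2,0],"fingers":60},
  {"dr":[0,0,14],"slide":[0,2.4,0],"fingers":60},
  {"dr":[0,0,21],"slide":[0.1,3.6,0],"fingers":60},
  {"dr":[0,0,28],"slide":[0.2,4.8,0],"fingers":60},
  {"dr":[0,0,34],"slide":[0.2,5.8,0],"fingers":60},
  {"dr":[0,0,34],"slide":[0.2,6.4,0],"fingers":60},
  {"dr":[0,0,34],"slide":[0.2,6.4,0],"fingers":60},
])

```text
time_s: 15.6
position: [0.5711, 0.0564, 0.1539]
tool_rot: [[0.994, 0.002, 0.11], [-0.11, 0.001, 0.994], [0.002, -1.0, 0.001]]
ft_force: [0.1, -0.6, 0.6]
gripper_width: 0.0599
```

```bash
python3 - <<'E'
from v import *
b=arm.snapshot("side");a=cv2.imread("pics/top8.png"); st()
cv2.imwrite("pics/side9.png",b)
g=a.astype(int).sum(2); print(g[166:194:2,258:280])
E
```

```text
15.65 [0.5711 0.055  0.1537] jaw az 83.66 jaw z 0.0003 0.060104081688177734 [ 0.6 -0.6  0.7] [ 0.08  0.45  1.8  -0.    0.89 -1.38]
[[ 82  95  82 101  79  93 101  91 113 102 124 112 100 109  93 108 124 122
  127 149 138 139]
 [ 92  91 174 211 183 210 241 176  44  49  78  54  84  39  20  69 113 176
  178 148 123 114]
 [ 83  83 176 227 130 142 142  79  40  47  55  44  36  26  35 136 339 457
  463 393 207 202]
 [ 89  82 204 295 295 286 232  67  20  39  46  51  60  25  33 125 302 452
  449 400 286 217]
 [110 103 195 261 263 263 179  72  40  75  58  47  28  28  58 158 325 425
  429 445 448 456]
 [109 165 286 350 339 243 135  59  65  62  91  85  35  73  93 195 358 399
  302 306 381 459]
 [123 187 334 466 421 246  87  68  79  84  77  69  77  60 153 287 405 427
  404 419 450 460]
 [137 222 362 401 313 241 199 252 257 254 274 224 135  80 176 314 421 456
  486 447 411 452]
 [136 301 415 332 282 206 114 166 189 223 217 189 111 127 197 331 419 429
  478 447 436 459]
 [183 344 451 400 269 152  56  58  67  89  88  80  79  86 159 293 374 359
  395 443 447 434]
 [256 395 455 455 418 264  76  64  86  70  76  64  65  75 211 351 375 398
  451 453 455 434]
 [348 487 457 458 414 276  86  46  37  53  75  68  41  65 304 462 459 450
  448 454 455 391]
 [277 325 245 355 396 279  73  35  44  60  58  34  32 115 320 449 453 464
  441 460 475 377]
 [244 273 201 281 407 433 425 367 309 286 249 239 256 357 446 459 452 379
  192 244 424 438]]
```

Emit:
servo_tool([
  {"dr":[0,0,0],"slide":[0,0,-1],"fingers":60},
  {"dr":[0,0,0],"slide":[0,0,-2],"fingers":60},
  {"dr":[0,0,0],"slide":[0,0,-2.7],"fingers":60},
  {"dr":[0,0,0],"slide":[0,0,-2.95],"fingers":60},
  {"dr":[0,0,0],"slide":[0,0,-2.95],"fingers":45},
  {"dr":[0,0,0],"slide":[0,0,-2.95],"fingers":35},
  {"dr":[0,0,0],"slide":[0,0,-2.95],"fingers":25},
  {"dr":[0,0,0],"slide":[0,0,-2.95],"fingers":15},
], squeeze=60)

```text
time_s: 16.32
position: [0.5722, 0.0565, 0.0806]
tool_rot: [[0.993, 0.003, 0.115], [-0.115, 0.005, 0.993], [0.003, -1.0, 0.005]]
ft_force: [-0.6, 18.1, 0.2]
gripper_width: 0.0226
```

Emit:
servo_tool([
  {"dr":[0,0,0],"slide":[0,0,0],"fingers":10},
  {"dr":[0,0,0],"slide":[0,0,0],"fingers":10},
  {"dr":[0,0,0],"slide":[0,0,0],"fingers":10},
  {"dr":[0,0,0],"slide":[0,0,0],"fingers":10},
])

```text
time_s: 16.65
position: [0.5722, 0.0566, 0.0806]
tool_rot: [[0.994, 0.003, 0.114], [-0.114, 0.004, 0.993], [0.003, -1.0, 0.004]]
ft_force: [0.5, 16.7, 0.7]
gripper_width: 0.0228
```

Emit:
servo_tool([
  {"dr":[0,0,0],"slide":[0,0.05,0],"fingers":10},
  {"dr":[0,0,0],"slide":[0,0.05,0.3],"fingers":10},
  {"dr":[0,0,0],"slide":[0,0.05,0.8],"fingers":10},
  {"dr":[0,0,0],"slide":[0,0.05,1.6],"fingers":10},
  {"dr":[0,0,0],"slide":[0,0.05,2.4],"fingers":10},
  {"dr":[0,0,0],"slide":[0,0.05,3.2],"fingers":10},
  {"dr":[0,0,0],"slide":[0,0.05,3.8],"fingers":10},
  {"dr":[0,0,0],"slide":[0,0.05,3.8],"fingers":10},
])

```text
time_s: 17.32
position: [0.5735, 0.0549, 0.1784]
tool_rot: [[0.994, 0.008, 0.113], [-0.113, 0.0, 0.994], [0.008, -1.0, 0.001]]
ft_force: [0.6, 0.1, -1.0]
gripper_width: 0.0224
```

```bash
python3 - <<'E'
from v import *
a=arm.snapshot("top");b=arm.snapshot("side"); st()
a0=cv2.imread("pics/top0.png")
cv2.imwrite("pics/c9.png",np.hstack([crop(b,200,150,120,180,400,600),np.vstack([crop(a,370,145,80,60,400,300),crop(b,290,230,80,60,400,300)])]))
E
```

```text
17.4167 [0.5715 0.0548 0.175 ] jaw az 83.52 jaw z 0.0004 0.022356819846678366 [ 0.4 -0.2 -2.3] [ 0.07  0.42  1.79 -0.    0.93 -1.38]
```

View pics/c9.png

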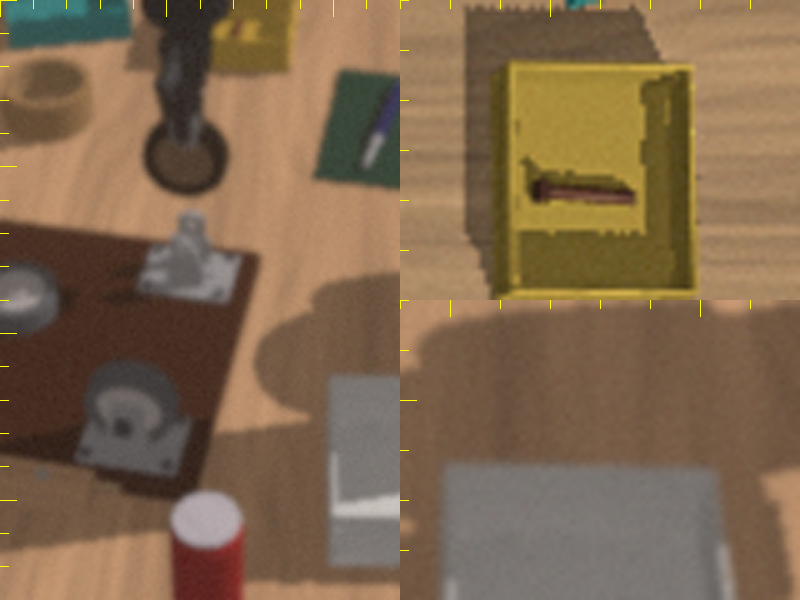

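The wheel is lifted in the fingers, and the pin lies in the yellow tray at top px about (405,183). I'll check the carton's centre from both views.

```bash
python3 - <<'E'
from v import *
f=.7
for n,pts in(("top",[(231,328),(306,324),(306,397),(232,403)]),("side",[(427,377),(507,377),(510,432),(427,432)]),("side",[(427,377),(507,377),(510,458),(427,458)])):
    P=np.array([onz(n,u*f-.15,v*f-.15,.06)[:2] for u,v in pts]); print(n,P.round(3).tolist(),P.mean(0).round(3))
for c in((.357,.284),(.357,.29),(.357,.297)):
    for n in("top","side"):
        print(c,n,[(proj(n,[c[0]+dx*.075,c[1]+dy*.075,z])[0]/f).round(0).tolist() for z in(.06,0) for dx,dy in((1,1),(1,-1),(-1,-1),(-1,1))])
E
```

```text
top [[0.429, 0.368], [0.435, 0.217], [0.29, 0.216], [0.28, 0.362]] [0.359 0.291]
side [[0.438, 0.226], [0.284, 0.215], [0.285, 0.352], [0.433, 0.363]] [0.36  0.289]
side [[0.438, 0.226], [0.284, 0.215], [0.288, 0.41], [0.431, 0.42]] [0.36  0.318]
(0.357, 0.284) top [[235.0, 326.0], [310.0, 325.0], [309.0, 401.0], [233.0, 402.0], [244.0, 328.0], [315.0, 327.0], [314.0, 399.0], [242.0, 400.0]]
(0.357, 0.284) side [[427.0, 430.0], [430.0, 371.0], [507.0, 375.0], [512.0, 435.0], [426.0, 451.0], [429.0, 392.0], [504.0, 396.0], [508.0, 456.0]]
(0.357, 0.29) top [[232.0, 326.0], [307.0, 325.0], [306.0, 401.0], [230.0, 402.0], [241.0, 328.0], [312.0, 327.0], [311.0, 399.0], [239.0, 400.0]]
(0.357, 0.29) side [[427.0, 433.0], [430.0, 373.0], [508.0, 377.0], [512.0, 438.0], [426.0, 454.0], [429.0, 394.0], [504.0, 398.0], [508.0, 458.0]]
(0.357, 0.297) top [[229.0, 326.0], [303.0, 325.0], [303.0, 401.0], [227.0, 402.0], [238.0, 328.0], [309.0, 327.0], [308.0, 399.0], [236.0, 400.0]]
(0.357, 0.297) side [[427.0, 436.0], [430.0, 375.0], [508.0, 380.0], [512.0, 441.0], [426.0, 457.0], [429.0, 397.0], [504.0, 401.0], [508.0, 462.0]]
```

Emit:
servo_tool([
  {"dr":[0,0,0],"slide":[-1,0.6,0.2],"fingers":10},
  {"dr":[0,0,0],"slide":[-2.3,1.6,0.2],"fingers":10},
  {"dr":[0,0,0],"slide":[-3.5,2.6,0.2],"fingers":10},
  {"dr":[0,0,0],"slide":[-4.6,3.7,0.2],"fingers":10},
  {"dr":[0,0,0],"slide":[-5.6,4.8,0.2],"fingers":10},
  {"dr":[0,0,0],"slide":[-6.6,6,0.2],"fingers":10},
  {"dr":[0,0,0],"slide":[-7.5,7.2,0.2],"fingers":10},
  {"dr":[0,0,0],"slide":[-8.2,8.4,0.2],"fingers":10},
])

```text
time_s: 18.08
position: [0.3632, 0.2652, 0.1778]
tool_rot: [[0.994, -0.002, 0.113], [-0.113, -0.001, 0.994], [-0.002, -1.0, -0.002]]
ft_force: [1.6, -0.7, -0.9]
gripper_width: 0.0228
```

Emit:
servo_tool([
  {"dr":[0,0,0],"slide":[-0.3,0.8,0],"fingers":10},
  {"dr":[0,0,0],"slide":[-0.34,1.05,0],"fingers":10},
  {"dr":[0,0,0],"slide":[-0.34,1.05,0],"fingers":10},
  {"dr":[0,0,0],"slide":[-0.34,1.05,0],"fingers":10},
])

```text
time_s: 18.42
position: [0.3572, 0.2907, 0.1781]
tool_rot: [[0.994, -0.001, 0.112], [-0.112, -0.001, 0.994], [-0.001, -1.0, -0.001]]
ft_force: [-0.5, 0.1, -0.7]
gripper_width: 0.0223
```

Lower to TCP z ≈ 0.065, so the wheel bottom is about 6 mm and just over the floor.

Emit:
servo_tool([
  {"dr":[0,0,0],"slide":[0,0,-1.2],"fingers":10},
  {"dr":[0,0,0],"slide":[0,0,-2.4],"fingers":10},
  {"dr":[0,0,0],"slide":[0,0,-3.4],"fingers":10},
  {"dr":[0,0,0],"slide":[0,0,-4.1],"fingers":10},
  {"dr":[0,0,0],"slide":[0,0,-4.45],"fingers":10},
  {"dr":[0,0,0],"slide":[0,0,-4.55],"fingers":10},
  {"dr":[0,0,0],"slide":[0,0,-4.55],"fingers":10},
])

```text
time_s: 19.0
position: [0.3576, 0.2903, 0.0646]
tool_rot: [[0.993, -0.001, 0.114], [-0.114, -0.001, 0.993], [-0.001, -1.0, -0.001]]
ft_force: [0.3, -0.2, -0.7]
gripper_width: 0.0224
```

Emit:
servo_tool([
  {"dr":[0,0,0],"slide":[0,0,0],"fingers":26},
  {"dr":[0,0,0],"slide":[0,0,0],"fingers":40},
  {"dr":[0,0,0],"slide":[0,0,0],"fingers":45},
  {"dr":[0,0,0],"slide":[0,0,0],"fingers":45},
  {"dr":[0,0,0],"slide":[0,0,0.6],"fingers":45},
  {"dr":[0,0,0],"slide":[0,0,2],"fingers":45},
  {"dr":[0,0,0],"slide":[0,0,3.4],"fingers":45},
  {"dr":[0,0,0],"slide":[0,0,4.8],"fingers":45},
])

```text
time_s: 19.67
position: [0.3569, 0.2911, 0.1865]
tool_rot: [[0.994, -0.0, 0.112], [-0.112, -0.0, 0.994], [-0.0, -1.0, -0.0]]
ft_force: [1.1, 0.4, -0.6]
gripper_width: 0.045
```

Emit:
servo_tool([
  {"dr":[0,0,0],"slide":[-0.3,-1.2,0.2],"fingers":45},
  {"dr":[0,0,0],"slide":[-0.3,-2.6,0.4],"fingers":45},
  {"dr":[0,0,0],"slide":[0,-4,0.6],"fingers":45},
  {"dr":[0,0,0],"slide":[0,-5.4,0.8],"fingers":45},
  {"dr":[0,0,0],"slide":[0,-6.8,1],"fingers":45},
  {"dr":[0,0,0],"slide":[0,-8,1],"fingers":45},
  {"dr":[0,0,0],"slide":[0,-8.4,1],"fingers":45},
  {"dr":[0,0,0],"slide":[0,-8.4,1],"fingers":45},
])

```text
time_s: 20.33
position: [0.3572, 0.0795, 0.2105]
tool_rot: [[0.993, 0.001, 0.116], [-0.116, -0.0, 0.993], [0.001, -1.0, 0.0]]
ft_force: [-0.2, 0.1, 0.6]
gripper_width: 0.0448
```

```bash
python3 - <<'E'
from v import *
a=arm.snapshot("top");b=arm.snapshot("side"); st()
cv2.imwrite("pics/c10.png",np.hstack([crop(a,150,60,300,450-90,400,480),crop(b,120,120,300,300,400,480)]))
E
```

```text
20.4333 [0.3576 0.0812 0.2103] jaw az 83.45 jaw z 0.0005 0.04489833144809757 [ 0.3 -0.2  0. ] [ 0.19  0.06  2.18  0.    0.9  -1.27]
```

View pics/c10.png

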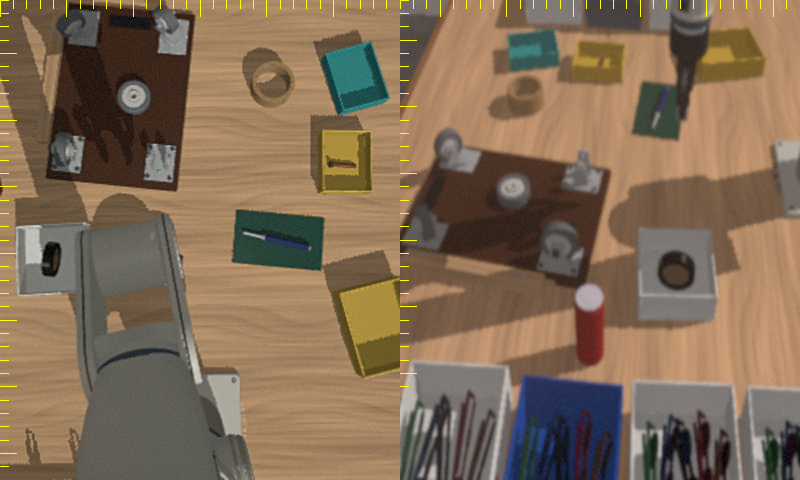

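All three are in place: the wheel stands upright in the carton, the pin is in the yellow tray, the punch is on the mat, and the bystanders look unmoved. I'll check that the wheel isn't rolling.

Emit:
servo_tool([
  {"dr":[0,0,0],"slide":[0,0,0],"fingers":45},
  {"dr":[0,0,0],"slide":[0,0,0],"fingers":45},
  {"dr":[0,0,0],"slide":[0,0,0],"fingers":45},
  {"dr":[0,0,0],"slide":[0,0,0],"fingers":45},
  {"dr":[0,0,0],"slide":[0,0,0],"fingers":45},
  {"dr":[0,0,0],"slide":[0,0,0],"fingers":45},
  {"dr":[0,0,0],"slide":[0,0,0],"fingers":45},
  {"dr":[0,0,0],"slide":[0,0,0],"fingers":45},
])

```text
time_s: 21.1
position: [0.3574, 0.0813, 0.2099]
tool_rot: [[0.994, -0.0, 0.113], [-0.113, 0.0, 0.994], [-0.0, -1.0, -0.0]]
ft_force: [-0.2, -0.2, 0.0]
gripper_width: 0.0452
```

```bash
python3 - <<'E'
from v import *
def c():
    b=arm.snapshot("side").astype(int).sum(2)[262:318,300:356]; m=b<240; y,x=np.nonzero(m); return x.mean().round(2),y.mean().round(2),m.sum()
for i in range(6): print(c())
st()
b0=cv2.imread("pics/side0.png").astype(int); b=arm.snapshot("side").astype(int)
for n,(y,x) in dict(newwheel=(slice(225,255),slice(188,222)),can=(slice(296,350),slice(245,278)),tape=(slice(165,192),slice(196,232))).items():
    print(n,np.abs(b-b0)[y,x].mean().round(1))
E
```

```text
(np.float64(26.76), np.float64(26.69), np.int64(552))
(np.float64(26.78), np.float64(26.71), np.int64(558))
(np.float64(26.72), np.float64(26.74), np.int64(556))
(np.float64(26.82), np.float64(26.71), np.int64(554))
(np.float64(26.81), np.float64(26.73), np.int64(558))
(np.float64(26.79), np.float64(26.76), np.int64(557))
21.4 [0.3574 0.0812 0.2099] jaw az 83.53 jaw z -0.0 0.045138117829596265 [ 0.3  0.2 -0.4] [ 0.19  0.06  2.18 -0.    0.9  -1.27]
newwheel 18.3
can 5.1
tape 11.7
```

```bash
python3 -c "
from bench import arm
print(arm.hand_in())"
```

```text
the job is handed in; nothing more can be done
None
```

I carried out the whole job and handed it in at about 21 s; the hand-in gives no verdict. The punch drove the pin roughly 20 mm and went back on its mat. I then drew the pin out on the +y side into the small yellow tray and lifted the worn wheel into the white carton.

**Last checks**
- The last pictures show the pin in the tray, the punch flat on the mat and the wheel standing upright in the carton.
- The wheel held still to within about 0.1 px over six frames. The gripper was empty, clear of everything and reading about zero force.
- The new wheel and tape sat at their starting pixels to within about 1 px, and the oil can's picture patch barely changed.

**Doubtful readings**
- The raw picture difference was high at the new wheel (18.3) and the tape (11.7). I put that down to the arm's shadow having moved, because their positions agree with the start.
- The gripper read 10–11 mm on the 14 mm punch and 12.5 mm on the 14 mm pin head, but both held throughout.
- I estimated how far the pin was driven from the tool's position and a blurred view of the head. I pushed about 3 mm extra, with about 2 N on the punch, to be sure of step 2.

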